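# Queue a model case on the sloped roller lane

### The job

In the dental lab, put the oblong lidded model case on the sloped roller lane: set it down gently between the side rails on the raised half of the lane, lid up and with its long side along the lane, and let go so that it rolls by itself down to the stop and rests against it. Do not push or carry it down the lane, and leave the square box and the jar where they stand.

Things in the scene. Friction and masses are not known exactly. Their poses are not given: they have to be found in the camera images.
- case_middle (a point): The model case to be queued: an oblong closed plastic case, white with a dark grey lid, 100 mm long (its x), 56 mm wide (its y), 64 mm tall (its z, up), about 0.3 kg, straight smooth sides, the same both ways round. The point is its centre, half-way up (32 mm above its underside). It stands lid up on the bench, turned up to 35 degrees.
- lane: Lane of steel rollers sloping 8 degrees down towards the robot, on a fixed stand. Origin: on the rollers' top line, midway between the rails, at the inner face of the stop, a plate across the low end (28 mm tall above the rollers); 52 mm above the bench. x points up the slope (lane 340 mm long), y across, z square to the rollers. A case at the stop has its centre at x = 50, z = 32 mm.
- lane_load (a point): A good place to set the case down: the point on the rollers' top line midway between the rails, 245 mm up the lane from the stop, 86 mm above the bench; axes as the lane's. The channel is 78 mm wide between 5 mm thick rails that stand 6 mm above the rollers. Rollers (18 mm thick, 22.5 mm apart) are lightly braked: a case let go here starts at once and rolls down gently in 1 to 3 s.
- square_box: Bystander: a lower, square lidded box, 84 x 84 x 46 mm tall, same white plastic and dark grey lid. Origin at the centre of its underside. Leave it.
- jar: Bystander: a squat black screw-top jar, 70 mm in diameter, 85 mm tall. Origin at the centre of its underside. Leave it.
Things that resemble listed ones, but are neither listed nor needed, are in the scene too. Leave any pink or red look-alike of the part that bears case_middle alone.

How it is judged:
On the way:
1. the case is on the raised half of the lane: its centre more than 170 mm up from the stop, between the rails, upright, long side along the lane, no more than 15 mm above the rollers (x of case_middle in the frame of lane between 0.17 and 0.33 m and y of case_middle in the frame of lane between -0.02 and 0.02 m and z of case_middle in the frame of lane between 0.02 and 0.047 m and angle between the x axis of case_middle and the x axis of lane, either way round below 0.3 rad and angle between case_middle's own z axis and vertical below 0.35 rad), for 0.1 s.
At the end, for the whole second after the job is handed in: The case rests against the stop: its centre 40 to 62 mm up the lane from the stop's face (50 when touching), within 18 mm of the lane's middle line and within 10 mm of its resting height above the rollers, long side within 14 degrees of the lane, lid up, at rest and not touched by the fingers (x of case_middle in the frame of lane between 0.04 and 0.062 m and y of case_middle in the frame of lane between -0.018 and 0.018 m and z of case_middle in the frame of lane between 0.022 and 0.042 m and angle between the x axis of case_middle and the x axis of lane, either way round below 0.25 rad and angle between case_middle's own z axis and vertical below 0.3 rad and linear speed of case below 0.02 m/s and contact force between the fingers and case below 0.1 N).
It fails at once if the fingers touch the case on the lower part of the lane (its centre less than 120 mm from the stop) (x of case_middle in the frame of lane between -0.05 and 0.12 m and y of case_middle in the frame of lane between -0.06 and 0.06 m and z of case_middle in the frame of lane below 0.06 m and contact force between the fingers and case above 0.5 N).
It fails at once if the case is let fall onto the lane from more than 30 mm above the rollers (x of case_middle in the frame of lane between -0.02 and 0.38 m and y of case_middle in the frame of lane between -0.07 and 0.07 m and z of case_middle in the frame of lane above 0.064 m and contact force between the fingers and case below 0.05 N).
It fails at once if the square box is moved by more than 25 mm (distance of square_box from where it was at the start of the episode above 0.025 m).
It fails at once if the jar is moved by more than 25 mm (distance of jar from where it was at the start of the episode above 0.025 m).
It also fails if it takes over 43 s, if anything falls off the work surface, if the arm or the gripper's body presses on something with over 40 N, if the wrist force passes 120 N, or if a joint passes its speed limit or range.

### The arm

A 6-joint arm with a two-finger parallel gripper is mounted at the origin on the work surface. World frame = base frame: x ahead of the robot, y to its left, z up, the work surface at z = 0. Lengths are in m, angles in rad, forces in N, time in s.
With the tool pointing down it reaches from about 0.25 to 0.775 m from the base axis. Payload 4 kg.
Tool frame: the origin (TCP) lies at the centre of the arm's flange, where the gripper is bolted on; the fingertips stand 199 mm ahead of it and the grasp point (between the pads) lies 180 mm ahead of it; z points along the fingers, y is the line along which they close (so a half turn about z gives the same grasp; the last joint's range is limited). The gripper opens to 94 mm and grips with 3 to 60 N. Pads are 16 mm wide; open, the fingers measure 119 mm over their backs; the gripper's body (75 mm by 177 mm) begins 78 mm behind the grasp point.
Start: joints at [1.112, 0.087, 1.371, -0, 1.684, -0.103], TCP at [0.192, 0.516, 0.405] pointing down, gripper open.
Joint ranges: [-3.1, 3.1], [-0.76, 2.03], [0.27, 2.55], [-1.08, 4.22], [0.17, 2.65], [-2.57, 2.57]. Speed limits (rad/s): [2.79, 2.79, 3.14, 3.14, 3.14, 3.14].

### API

Orientations are given as [roll, pitch, yaw] about the fixed x, y, z axes, in that order (R = Rz(yaw) Ry(pitch) Rx(roll)).
In Python, from bench import robot, eyes, models gives the robot as it stands.
- The arm moves only by the tool step_arm, never from a script. Its argument "commands" is a list that holds one entry, the list of rows, each a list of 7 numbers: the shift along the tool's x, y, z in mm, then the turn, a rotation vector about the tool's x, y, z in rad, then the finger opening in mm, from 0 to 94. In form: [[[tx, ty, tz, wx, wy, wz, gripper], ...]]. A call has 1 to 20 rows; each row shifts and turns the commanded pose from where the row before left it, along the tool's axes as they then stand; what a row does not reach is not made up. A row lasts 1/8 s, in which the tool goes at most 62.5 mm and 10.7 degrees, less where a joint would pass 70% of its speed; a pose out of reach is approached as far as the arm can. A call is refused whole if a number of a shift passes 62.5 or a number of a turn 0.188, either way. A call with a gripper value outside its range is refused whole. The fingers move at their own pace and stop on an object; the grip force is fixed at half the most. Time passes only in rows, so rows that do not move let the fingers close. It gives the time, the measured TCP pose, the force, the opening and the grip force at its end, in the units of the state.
- robot.get_obs(): the state, without advancing time (a new reading comes with each control period).
- eyes.snapshot(name): name is "side" or "top"; returns a dict with "color" (400x640x3 uint8, red, green, blue), "camera_matrix" (3x3 intrinsics, pixels), "eye" and "rotation" of the camera in the world. Camera axes: x right, y up, looking along -z (the intrinsics and any distortion apply to the point x, -y, -z); pixel columns grow to the right and rows downward; lengths in m; the calibration is good to about 2 mm. A picture is of the moment at which its call begins. There is no depth.
- robot.close_job(): hands the job in; it is judged then, once.
Trained networks look in a picture, given as the dict that the camera call returned (one of the last four; its "shot" number tells which), for a name from the list of things; names that differ only in an ending like _2 or _b are one class to them, and where a whole thing is asked for, a point or a joint stands for the part that bears it (a point fixed in the world has none). Each returns a list of dicts, best first, with "confidence" (0 to 1); they miss things now and then, are a little off and sometimes report something else, mostly with a low value. They report only what shows in the picture. A call takes as long as a camera call. They do not tell look-alikes from the thing itself.
- models.masks_of(picture, query): "mask" (400x640 bool, what is visible of it) and "xy" ([column, row] in pixels, amid what is visible of it).
- models.tip_of(picture, query): "xy" ([column, row] in pixels: a listed point, or the origin of a listed thing).
The state is a dict: "time": time; "joint_positions": joint angles; "qvel": joint speeds; "joint_torque": joint torques, N m; "tool_pos": TCP position; "ee_rot": TCP orientation; "wrist_force": force on the tool from outside, world axes, zero at the start; "wrist_torque": the same for the moment, N m; "width": finger opening in m; "finger_force": force on a finger pad.
Only numpy, scipy, OpenCV 4.12 (cv2) and the standard library are available. Lean on these libraries where they do the work, as an engineer would, in place of code of your own. Each camera call takes 0.05 s, during which the arm holds its last target. There are 200 camera calls.

## Working session

There is one attempt and no reset: what is moved stays moved. The work goes in short steps, Python scripts to look and compute and a tool call to move; the robot and the scene stay as the last step left them, time stands still between calls to the robot, and variables do not carry over. Pictures are saved under pics/ and viewed, at most 10 in all, crops included, and the job is handed in when it is done.

Besides the shell and the picture viewer there is one more tool, called after "Emit:" by a JSON object that holds its "name" and its "arguments". step_arm: Moves the arm, as the interface text tells. Its arguments: {"type":"object","properties":{"commands":{"type":"array"}},"required":["commands"]}

```bash
mkdir -p pics
cat > h.py <<'E'
import numpy as np, cv2, pickle
from bench import robot, eyes, models
def ray(s,px):
    K=np.array(s["camera_matrix"]);d=np.linalg.inv(K)@[px[0],px[1],1]
    return np.array(s["eye"]),np.array(s["rotation"])@[d[0],-d[1],-d[2]]
def atz(s,px,z):
    e,d=ray(s,px);return e+d*(z-e[2])/d[2]
def tri(obs):
    A=0;b=0
    for s,px in obs:
        e,d=ray(s,px);d=d/np.linalg.norm(d);P=np.eye(3)-np.outer(d,d);A=A+P;b=b+P@e
    return np.linalg.solve(A,b)
def proj(s,p):
    c=np.array(s["rotation"]).T@(np.array(p)-s["eye"]);k=np.array(s["camera_matrix"])@[c[0],-c[1],-c[2]];return k[:2]/k[2]
def save(n,im): cv2.imwrite(n,im[:,:,::-1])
E
python3 - <<'E'
from h import *
print({k:v for k,v in eyes.snapshot("top").items() if k!="color"})
for n in("top","side"):
    s=eyes.snapshot(n);save(f"pics/{n}0.png",s["color"])
    for q in("case_middle","lane","lane_load","square_box","jar"):
        print(n,q,[(np.round(d["xy"],1),round(d["confidence"],2)) for d in models.tip_of(s,q)][:5])
    print("mask",[(np.round(d["xy"]),round(d["confidence"],2),d["mask"].sum(),[np.round(x,1) for x in cv2.minAreaRect(np.argwhere(d["mask"])[:,::-1].astype(np.float32))]) for d in models.masks_of(s,"case_middle")][:5])
    pickle.dump(s,open(f"{n}0.pkl","wb"))
print(robot.get_obs()["time"])
E
```

```text
{'camera_matrix': array([[518.5366732 ,   0.        , 318.24057272],
       [  0.        , 518.5366732 , 201.95788233],
       [  0.        ,   0.        ,   1.        ]]), 'eye': array([ 0.38386167, -0.04034856,  1.1214846 ]), 'rotation': array([ 0.21671466,  0.00432577, -1.65808994]), 'shot': 1}
top case_middle [(array([419.8, 149. ]), 0.93), (array([313.9, 129.4]), 0.9), (array([359.6, 187.8]), 0.56)]
top lane [(array([235., 325.]), 0.95)]
top lane_load [(array([200.2, 205.5]), 0.66)]
top square_box [(array([359.3, 289. ]), 0.83)]
top jar []
mask [(array([314., 126.]), 0.93, np.int64(1540), [array([313.7, 128.5]), array([33.7, 48. ]), np.float64(65.6)]), (array([421., 148.]), 0.65, np.int64(1326), [array([420.7, 147.3]), array([26.7, 52.2]), np.float64(20.0)]), (array([212., 247.]), 0.52, np.int64(6978), [array([211.6, 247.8]), array([172.1,  47.6]), np.float64(73.4)])]
side case_middle [(array([322.5, 177.8]), 0.89), (array([257.9, 176.9]), 0.73)]
side lane [(array([359.1, 309.8]), 0.58)]
side lane_load [(array([253. , 268.5]), 0.96)]
side square_box [(array([386.9, 223.1]), 0.96)]
side jar [(array([379.9, 156.3]), 0.76)]
mask [(array([323., 178.]), 0.89, np.int64(1086), [array([321.7, 176.8]), array([44.4, 27.9]), np.float64(47.0)]), (array([260., 178.]), 0.7, np.int64(1097), [array([259.5, 179. ]), array([28.1, 45.5]), np.float64(20.6)]), (array([327., 132.]), 0.6, np.int64(957), [array([325.8, 135.3]), array([41. , 27.4]), np.float64(48.0)]), (array([379., 148.]), 0.5, np.int64(829), [array([381.2, 147.6]), array([25.3, 37.5]), np.float64(7.1)])]
0.75
```

View pics/top0.png

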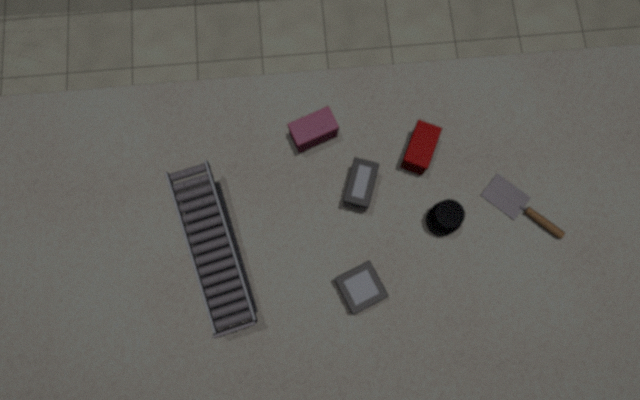

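View pics/side0.png

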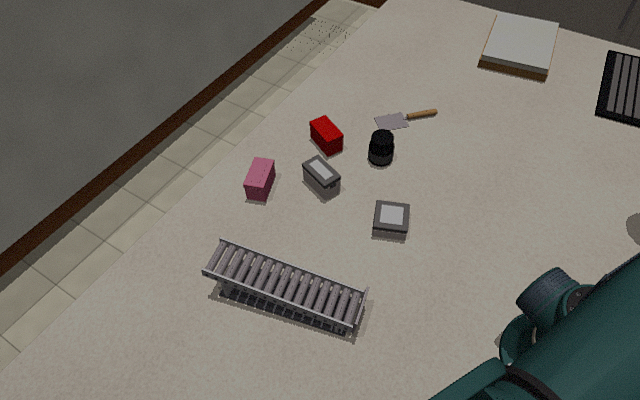

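The top view, (column, row), has three things that could be taken for the case: pink (314,129), red (421,147) and grey oblong (360,186). The square box is at (360,288). In the side view the grey case is at (322,177), pink at (258,177) and red at (326,134). I choose the grey oblong one at (360,186), and the close crop will check that.

```bash
cat >> h.py <<'E'
from scipy.spatial.transform import Rotation as Ro
_e=lambda s:Ro.from_euler("xyz",s["rotation"]).as_matrix()
def ray(s,px):
    d=np.linalg.inv(s["camera_matrix"])@[px[0],px[1],1]
    return np.array(s["eye"]),_e(s)@[d[0],-d[1],-d[2]]
def proj(s,p):
    c=_e(s).T@(np.array(p)-s["eye"]);k=np.array(s["camera_matrix"])@[c[0],-c[1],-c[2]];return k[:2]/k[2]
def box(p,yaw,h=(.05,.028,.032),pitch=0):
    R=Ro.from_euler("xyz",[0,pitch,yaw]).as_matrix()
    return [np.array(p)+R@(np.array(h)*[a,b,c]) for c in(-1,1) for a,b in((-1,-1),(-1,1),(1,1),(1,-1))]
def draw(s,im,pts,off,k):
    q=np.array([(proj(s,p)-off)*k for p in pts]).astype(int)
    for i in(0,4): cv2.polylines(im,[q[i:i+4].reshape(-1,1,2)],True,(0,255,0) if i else (255,255,0),1)
E
python3 - <<'E'
from h import *
t=pickle.load(open("top0.pkl","rb"));s=pickle.load(open("side0.pkl","rb"))
P=lambda n,a,b:print(n,np.round(tri([(t,a),(s,b)]),4))
P("case",(359.6,187.8),(322.5,177.8));P("lane0",(235,325),(359.1,309.8));P("load",(200.2,205.5),(253,268.5));P("sq",(359.3,289),(386.9,223.1))
print("lane0 z",atz(t,(235,325),.052),atz(s,(359.1,309.8),.052));print("load",atz(t,(200.2,205.5),.086),atz(s,(253,268.5),.086))
print("case",atz(t,(359.6,187.8),.032),atz(s,(322.5,177.8),.032))
print("jar",atz(t,(445,217),.05))
# lid blob in the top view
im=t["color"].astype(float).mean(2)
c=cv2.resize(t["color"][140:340,150:400],None,fx=3,fy=3,interpolation=cv2.INTER_CUBIC)
rows=t["color"][150:220,335:390]
g=cv2.cvtColor(rows,cv2.COLOR_RGB2GRAY)
m=(g<cv2.threshold(g,0,255,cv2.THRESH_OTSU)[0]).astype(np.uint8)
cs=max(cv2.findContours(m,cv2.RETR_EXTERNAL,cv2.CHAIN_APPROX_NONE)[0],key=cv2.contourArea)
r=cv2.minAreaRect(cs);b=cv2.boxPoints(r)+[335,150]
w=np.array([atz(t,p,.064) for p in b]);print(w.round(4),w.mean(0))
for i in(0,1):
    d=w[i+1]-w[i];print(np.linalg.norm(d),np.degrees(np.arctan2(d[1],d[0])))
save("pics/c1.png",c)
E
```

```text
case [ 0.6475 -0.148   0.0328]
lane0 [0.3802 0.1325 0.0482]
load [0.6218 0.1847 0.0779]
sq [ 0.4376 -0.1255  0.0079]
lane0 z [0.38149962 0.13232516 0.052     ] [0.37823082 0.13375649 0.052     ]
load [0.62524858 0.1851949  0.086     ] [0.61226301 0.18642988 0.086     ]
case [ 0.64659612 -0.14844179  0.032     ] [ 0.64897987 -0.14834751  0.032     ]
jar [ 0.56359376 -0.31866366  0.05      ]
[[ 0.6001 -0.095   0.064 ]
 [ 0.7107 -0.1335  0.064 ]
 [ 0.689  -0.194   0.064 ]
 [ 0.5792 -0.1543  0.064 ]] [ 0.6447455  -0.14421729  0.064     ]
0.1171612288671786 -19.187794542565396
0.06430459838150711 -109.76223724523997
```

View pics/c1.png

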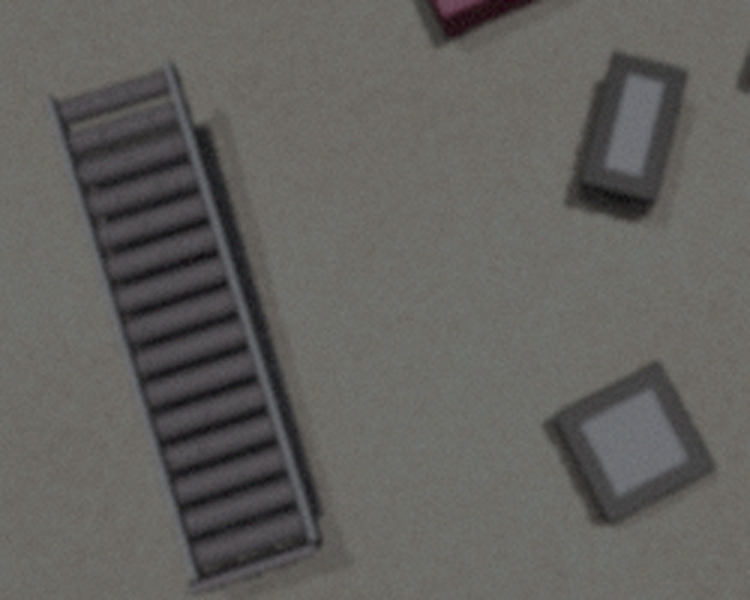

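The crop confirms the grey oblong case, with its pale label on the lid. The lid corners are at about (617,52), (687,70), (650,200) and (583,180) in the crop. The rail ends are at (52,98)/(170,65) at the top and (195,583)/(318,543) at the bottom.

Run:
```python
from h import *
t=pickle.load(open("top0.pkl","rb"));s=pickle.load(open("side0.pkl","rb"))
f=lambda c:np.array(c)/3+[150-.33,140-.33]
w=np.array([atz(t,f(c),.064) for c in((617,52),(687,70),(650,200),(583,180))])
print("lid",w.mean(0).round(4))
L=(w[0]+w[1]-w[2]-w[3])/2;print("len",np.linalg.norm(L),np.degrees(np.arctan2(L[1],L[0])),"wid",np.linalg.norm(w[0]-w[1]))
a=(atz(t,f((52,98)),.105)+atz(t,f((170,65)),.105))/2; b=(atz(t,f((195,583)),.056)+atz(t,f((318,543)),.056))/2
d=a-b;yl=np.arctan2(d[1],d[0]);print("lane ends",a.round(4),b.round(4),"yaw",np.degrees(yl),np.linalg.norm(d))
c=np.append(w.mean(0)[:2],.032);yc=np.arctan2(L[1],L[0])
o=np.array([.380,.1328,.052]);yl=np.radians(12.2)
R=Ro.from_euler("xyz",[0,-np.radians(8),yl]).as_matrix()
out=[]
for q,off,k,sz in((t,(160,140),3,(260,200)),(s,(190,130),3,(240,220))):
    im=cv2.resize(q["color"][off[1]:off[1]+sz[1],off[0]:off[0]+sz[0]],None,fx=k,fy=k)
    im=cv2.convertScaleAbs(im,alpha=1.4)
    draw(q,im,box(c,yc),np.array(off),k)
    draw(q,im,box(o+R@[.170,0,.003],yl,(.17,.039,.003),-np.radians(8)),np.array(off),k)
    out.append(cv2.resize(im,(400,int(400*sz[1]/sz[0]))))
h=max(o.shape[0] for o in out)
save("pics/ov.png",np.hstack([cv2.copyMakeBorder(o,0,h-o.shape[0],0,0,cv2.BORDER_CONSTANT) for o in out]))
```

```text
lid [ 0.6526 -0.1499  0.064 ]
len 0.09720690965328492 -20.86612769008032 wid 0.05107677271778062
lane ends [0.704  0.2054 0.105 ] [0.377  0.1315 0.056 ] yaw 12.738005139168495 0.33880487408027365
```

View pics/ov.png

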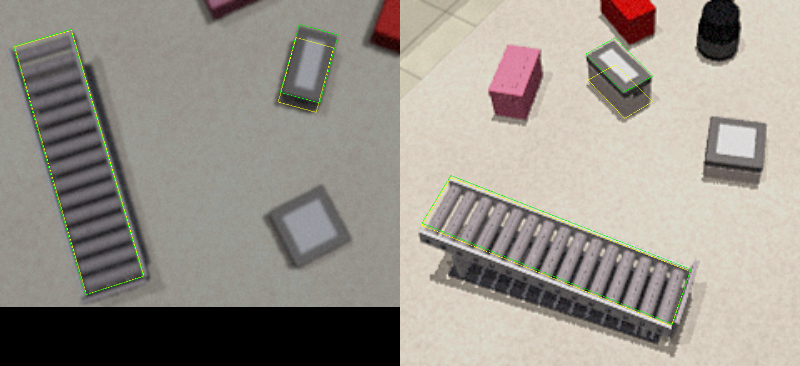

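The overlay fits both views: the case is at about (0.651, -0.149) with yaw -21°, and the lane origin at (0.380, 0.1325) with yaw 12.4°.

```bash
cat >> h.py <<'E'
def go(gp,yaw,pitch=0):
    "print tool-frame shift+turn from measured pose to grasp point gp, tool x along yaw (or yaw+180), tilted with lane"
    o=robot.get_obs();R0=Ro.from_euler("xyz",o["ee_rot"])
    best=None
    for k in(0,np.pi):
        x=Ro.from_euler("xyz",[0,pitch,yaw]).as_matrix()
        T=np.column_stack([x[:,0],-x[:,1],-x[:,2]]) @ np.diag([np.cos(k),np.cos(k),1])
        w=(R0.inv()*Ro.from_matrix(T)).as_rotvec()
        tcp=np.array(gp)-.18*T[:,2]
        d=tcp-o["tool_pos"]
        print("t",round(o["time"],2),"pos",np.round(o["tool_pos"],4),"rot",np.round(o["ee_rot"],3),"q6",round(o["joint_positions"][5],2),"shift in present axes mm",np.round(1e3*R0.inv().apply(d),1),"in final axes",np.round(1e3*T.T@d,1),"turn",np.round(w,3))
E
python3 - <<'E'
from h import *
go([.651,-.149,.17],np.radians(-20.9))
E
```

```text
t 0.75 pos [0.1916 0.5156 0.4047] rot [3.141 0.    2.786] q6 -0.1 shift in present axes mm [-662.1 -463.    54.7] in final axes [666.3 457.   54.7] turn [-0.     0.    -3.133]
t 0.75 pos [0.1916 0.5156 0.4047] rot [3.141 0.    2.786] q6 -0.1 shift in present axes mm [-662.1 -463.    54.7] in final axes [-666.3 -457.    54.7] turn [0.    0.    0.009]
```

Emit:
{"name": "step_arm", "arguments": {"commands": [[[-36.8,-25.7,3,0,0,0,94],[-36.8,-25.7,3,0,0,0,94],[-36.8,-25.7,3,0,0,0,94],[-36.8,-25.7,3,0,0,0,94],[-36.8,-25.7,3,0,0,0,94],[-36.8,-25.7,3,0,0,0,94],[-36.8,-25.7,3,0,0,0,94],[-36.8,-25.7,3,0,0,0,94],[-36.8,-25.7,3,0,0,0,94],[-36.8,-25.7,3,0,0,0,94],[-36.8,-25.7,3,0,0,0,94],[-36.8,-25.7,3,0,0,0,94],[-36.8,-25.7,3,0,0,0,94],[-36.8,-25.7,3,0,0,0,94],[-36.8,-25.7,3,0,0,0,94],[-36.8,-25.7,3,0,0,0,94],[-36.8,-25.7,3,0,0,0,94],[-36.8,-25.7,3,0,0,0,94],[0,0,0,0,0,0,94],[0,0,0,0,0,0,94]]]}}

```text
time: 3.25
tool_pos: [0.6512, -0.1485, 0.3504]
ee_rot: [3.141, -0.001, 2.786]
wrist_force: [0.0, 0.8, 0.6]
width: 0.0939
finger_force: 0.0
```

Run:
```python
from h import *
go([.651,-.149,.043],np.radians(-20.9))
s=eyes.snapshot("side");save("pics/s1.png",cv2.resize(s["color"][60:260,220:460],None,fx=3,fy=3,interpolation=cv2.INTER_CUBIC))
```

```text
t 3.25 pos [ 0.6512 -0.1485  0.3504] rot [ 3.141e+00 -1.000e-03  2.786e+00] q6 -1.52 shift in present axes mm [-1.000e-01 -6.000e-01  1.274e+02] in final axes [ -0.    0.5 127.4] turn [ 2.000e-03  1.000e-03 -3.133e+00]
t 3.25 pos [ 0.6512 -0.1485  0.3504] rot [ 3.141e+00 -1.000e-03  2.786e+00] q6 -1.52 shift in present axes mm [-1.000e-01 -6.000e-01  1.274e+02] in final axes [  0.   -0.5 127.4] turn [ 0.001 -0.001  0.009]
```

View pics/s1.png

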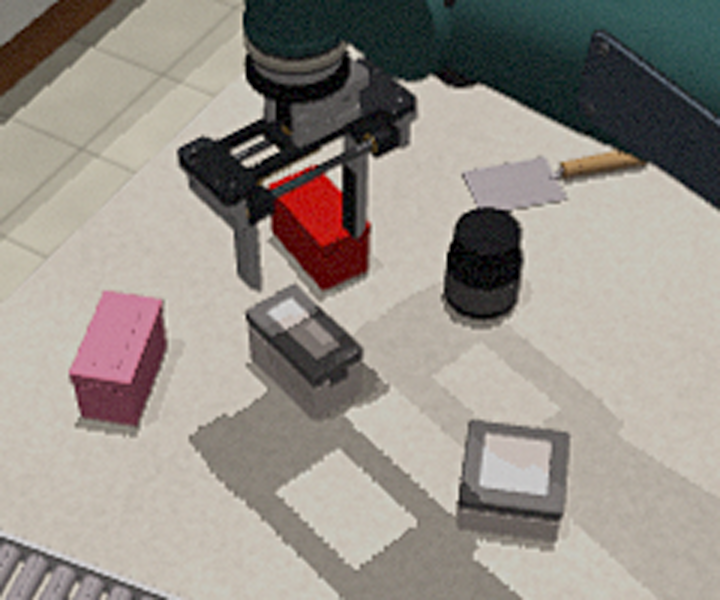

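The open fingers, with tips at (250,280) and (355,230) in the crop, hang above the grey case and straddle its width. The pink, red and jar are clear of them, so I descend.

Emit:
{"name": "step_arm", "arguments": {"commands": [[[0,-0.5,22,0,0,0.009,94],[0,0,22,0,0,0,94],[0,0,22,0,0,0,94],[0,0,22,0,0,0,94],[0,0,22,0,0,0,94],[0,0,17,0,0,0,94],[0,0,0,0,0,0,94],[0,0,0,0,0,0,75],[0,0,0,0,0,0,60],[0,0,0,0,0,0,50],[0,0,0,0,0,0,50],[0,0,0,0,0,0,50],[0,0,0,0,0,0,50]]]}}

```text
time: 4.92
tool_pos: [0.6514, -0.1491, 0.2241]
ee_rot: [3.141, 0.001, 2.777]
wrist_force: [0.3, 1.1, 1.5]
width: 0.0559
finger_force: 29.9
```

Width 55.9 mm, so it is gripped across the width. Next I lift it.

Emit:
{"name": "step_arm", "arguments": {"commands": [[[0,0,-15,0,0,0,50],[0,0,-27,0,0,0,50],[0,0,-36,0,0,0,50],[0,0,-36,0,0,0,50],[0,0,-26,0,0,0,50],[0,0,-10,0,0,0,50],[0,0,0,0,0,0,50]]]}}

```text
time: 5.8
tool_pos: [0.6511, -0.1494, 0.3738]
ee_rot: [-3.141, 0.0, 2.777]
wrist_force: [0.3, 0.0, -3.0]
width: 0.0558
finger_force: 29.9
```

Run:
```python
from h import *
R=Ro.from_euler("xyz",[0,-np.radians(8),np.radians(12.4)]).as_matrix()
p=np.array([.38,.1325,.052])+R@[.245,0,.032+.012+.045]
print(p);go(p,np.radians(12.4),-np.radians(8))
```

```text
[0.60485855 0.18193836 0.17423127]
t 5.8 pos [ 0.6511 -0.1494  0.3738] rot [-3.141  0.     2.777] q6 -1.52 shift in present axes mm [182.4 279.3  21.3] in final axes [  -2.1 -333.5   21.3] turn [-0.178  0.054  2.555]
t 5.8 pos [ 0.6511 -0.1494  0.3738] rot [-3.141  0.     2.777] q6 -1.52 shift in present axes mm [182.4 279.3  21.3] in final axes [  2.1 333.5  21.3] turn [-0.041 -0.135 -0.58 ]
```

Emit:
{"name": "step_arm", "arguments": {"commands": [[[10,15,0,0,0,0,50],[20,30,0,0,0,0,50],[25,38.5,0,0,0,0,50],[25,38.5,0,0,0,0,50],[25,38.5,0,0,0,0,50],[25,38.5,0,0,0,0,50],[25,38.5,0,0,0,0,50],[18,28,0,0,0,0,50],[9.4,13.8,0,0,0,0,50],[0,0,0,-0.0068,-0.0225,-0.0967,50],[0,0,0,-0.0068,-0.0225,-0.0967,50],[0,0,0,-0.0068,-0.0225,-0.0967,50],[0,0,0,-0.0068,-0.0225,-0.0967,50],[0,0,0,-0.0068,-0.0225,-0.0967,50],[0,0,0,-0.0068,-0.0225,-0.0967,50],[0,0,0,0,0,0,50],[0,0,0,0,0,0,50]]]}}

```text
time: 7.92
tool_pos: [0.5803, 0.1765, 0.3731]
ee_rot: [3.141, 0.137, -2.927]
wrist_force: [0.7, 0.2, -2.4]
width: 0.056
finger_force: 29.9
```

Run:
```python
from h import *
R=Ro.from_euler("xyz",[0,-np.radians(8),np.radians(12.4)]).as_matrix();o=np.array([.38,.1325,.052])
go(o+R@[.245,0,.044+.015],np.radians(12.4),-np.radians(8))
s=eyes.snapshot("side");im=cv2.resize(s["color"][190:360,180:400],None,fx=3,fy=3,interpolation=cv2.INTER_CUBIC)
ob=robot.get_obs();T=Ro.from_euler("xyz",ob["ee_rot"]).as_matrix();c=np.array(ob["tool_pos"])+T@[0,0,.192]
print("case in lane",R.T@(c-o))
draw(s,im,[c+T@(np.array([.05,.028,.032])*[a,b,k]) for k in(1,-1) for a,b in((-1,-1),(-1,1),(1,1),(1,-1))],np.array([180,190]),3)
save("pics/s2.png",im)
```

```text
t 7.92 pos [0.5803 0.1765 0.3731] rot [ 3.141  0.137 -2.927] q6 -1.58 shift in present axes mm [ 2.7  0.  50.4] in final axes [-2.8 -0.  50.4] turn [-3.00e-03 -0.00e+00  3.14e+00]
t 7.92 pos [0.5803 0.1765 0.3731] rot [ 3.141  0.137 -2.927] q6 -1.58 shift in present axes mm [ 2.7  0.  50.4] in final axes [ 2.8  0.  50.4] turn [ 0.    -0.002 -0.002]
case in lane [2.47534513e-01 7.52636844e-05 9.75987831e-02]
```

View pics/s2.png

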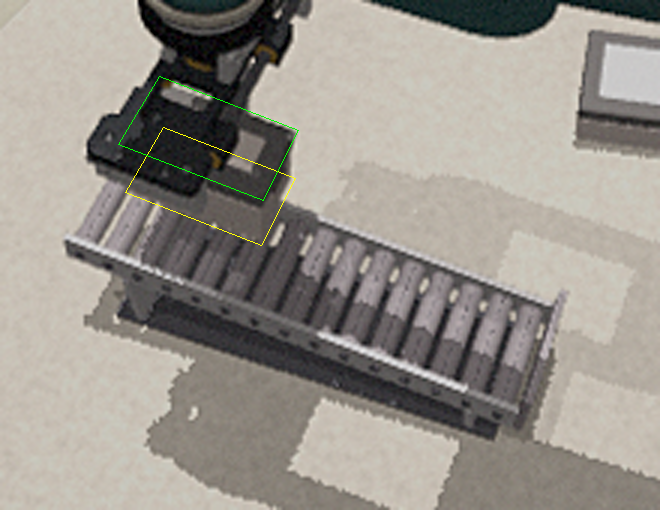

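The held case's outline (lid corners at (297,130) and (265,200)) matches the expected box, over the raised half and midway between the rails. I lower it.

Emit:
{"name": "step_arm", "arguments": {"commands": [[[2,0,10,0,0,0,50],[0,0,14,0,0,0,50],[0,0,14,0,0,0,50],[0,0,10,0,0,0,50],[0,0,6,0,0,0,50],[0,0,4,0,0,0,50],[0,0,0,0,0,0,50],[0,0,2,0,0,0,50],[0,0,1,0,0,0,50],[0,0,0,0,0,0,50]]]}}

```text
time: 9.22
tool_pos: [0.5867, 0.1781, 0.3131]
ee_rot: [3.141, 0.139, -2.925]
wrist_force: [-0.7, 0.2, -4.0]
width: 0.0559
finger_force: 29.9
```

Run:
```python
from h import *
R=Ro.from_euler("xyz",[0,-np.radians(8),np.radians(12.4)]).as_matrix();o=np.array([.38,.1325,.052])
ob=robot.get_obs();T=Ro.from_euler("xyz",ob["ee_rot"]).as_matrix();c=np.array(ob["tool_pos"])+T@[0,0,.192]
print("case in lane",R.T@(c-o),ob["wrist_force"])
```

```text
case in lane [0.24590468 0.00026073 0.03706222] [-0.71425333  0.20206123 -3.95955726]
```

Emit:
{"name": "step_arm", "arguments": {"commands": [[[0,0,1,0,0,0,50],[0,0,1,0,0,0,50],[0,0,1,0,0,0,50],[0,0,0,0,0,0,50]]]}}

```text
time: 9.72
tool_pos: [0.5871, 0.1782, 0.3099]
ee_rot: [3.141, 0.139, -2.925]
wrist_force: [0.5, -0.6, -2.1]
width: 0.0556
finger_force: 29.9
```

Emit:
{"name": "step_arm", "arguments": {"commands": [[[0,0,1,0,0,0,50],[0,0,0,0,0,0,50]]]}}

```text
time: 9.98
tool_pos: [0.5873, 0.1783, 0.3089]
ee_rot: [3.141, 0.139, -2.925]
wrist_force: [0.2, -0.2, -2.4]
width: 0.0557
finger_force: 29.9
```

It is within about 1 mm of the rollers, so I release it, hold still while it rolls, then retreat straight up.

Emit:
{"name": "step_arm", "arguments": {"commands": [[[0,0,0.5,0,0,0,50],[0,0,0,0,0,0,94],[0,0,0,0,0,0,94],[0,0,0,0,0,0,94],[0,0,0,0,0,0,94],[0,0,0,0,0,0,94],[0,0,0,0,0,0,94],[0,0,0,0,0,0,94],[0,0,0,0,0,0,94],[0,0,0,0,0,0,94],[0,0,0,0,0,0,94],[0,0,0,0,0,0,94],[0,0,0,0,0,0,94],[0,0,0,0,0,0,94],[0,0,-15,0,0,0,94],[0,0,-25,0,0,0,94],[0,0,-30,0,0,0,94],[0,0,-20,0,0,0,94],[0,0,0,0,0,0,94]]]}}

```text
time: 12.35
tool_pos: [0.5752, 0.1756, 0.4014]
ee_rot: [3.141, 0.146, -2.925]
wrist_force: [0.6, -0.9, -0.2]
width: 0.0943
finger_force: 0.0
```

Run:
```python
from h import *
R=Ro.from_euler("xyz",[0,-np.radians(8),np.radians(12.4)]).as_matrix();o=np.array([.38,.1325,.052])
s=eyes.snapshot("side");im=cv2.resize(s["color"][190:360,180:400],None,fx=3,fy=3,interpolation=cv2.INTER_CUBIC)
draw(s,im,box(o+R@[.05,0,.032],np.radians(12.4),pitch=-np.radians(8)),np.array([180,190]),3)
save("pics/s3.png",im);print([(d["xy"],d["confidence"]) for d in models.tip_of(s,"case_middle")],proj(s,o+R@[.05,0,.032]))
```

```text
[([341.5, 294.1], 0.76), ([325.3, 134.1], 0.56)] [338.48571318 293.88512545]
```

View pics/s3.png

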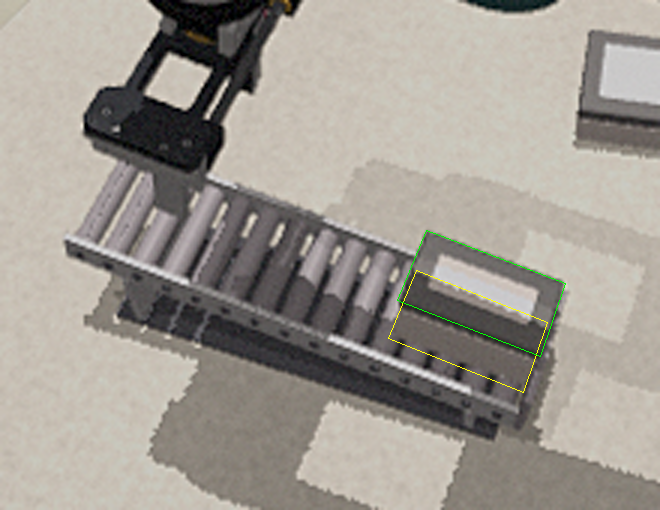

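The case rests against the stop, lid up and aligned, and its outline matches the expected box at (485,290) in the crop. The fingers are well clear, so I hand in.

```bash
python3 -c "
from bench import robot
print(robot.close_job())"
```

```text
the job is handed in; nothing more can be done
None
```

The case was set down on the raised half of the lane and let go; it rolled by itself to rest against the stop, lid up and aligned, and the job is handed in at about 12.5 s (no verdict was returned).

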